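# Set up an offcut for finishing over a drip tray

### The job

Get the long offcut ready for oiling on the plywood finishing stand. First slide the metal drip tray into the stand's open end, under the front tie, until it is fully home against the back; then lay the two laths across the stand's side walls, square to the walls and reaching past both of them, one in the front half and one in the back half with a good gap between. Finally rest the long offcut flat on both laths, lying lengthwise from front to back and centred over the tray, and leave everything else on the bench where it is.

Things in the scene. Friction and masses are not known exactly. Their poses are not given: they have to be found in the camera images.
- stand: Plywood finishing stand fixed to the bench, 150 mm long (its x), 126 mm wide (y). Origin on the bench under its centre; -x is the open end (mouth), +x the closed back. Two side walls 14 mm thick, 60 mm high, run the full length, inner faces at y = +-49 mm, flat tops. The bay between is open down to the bench. Small steel brackets on the outer faces reach to y = +-84 mm, 24 mm high.
- mouth (a point): Middle of the mouth at bench level, x = -75 mm of the stand; axes as the stand's. The bay is 98 mm wide; splayed steel guide lips, 28 mm high, continue the walls 25 mm out of the mouth and widen to about 123 mm between their tips. A tie bar joins the walls at x = -63 to -51 mm of the stand, z = 40 to 52 mm; the tray goes under it.
- stand_top (a point): Middle of the stand at the level of its side walls' tops, 60 mm above the bench; axes as the stand's.
- stop (a point): Middle of the back stop's inner face, x = +63 mm of the stand (138 mm from the mouth), 14 mm above the bench; axes as the stand's. The stop panel is 50 mm high. Site:tray_rear arrives here when the tray is home.
- drip_tray: Loose open aluminium drip tray, 134 mm long (its x), 90 mm wide (y), 28 mm high, walls 3 mm, about 0.25 kg; slides on the bench. Origin under its centre, z up. An upright fin handle in its x-z plane projects from its front (-x) end: 10 mm thick (y), x = -107 to -67 mm, top 50 mm above the bench. When home, the whole fin stays outside the mouth.
- tray_rear (a point): Middle of the outside of the tray's rear wall, x = +67 mm of the tray, 14 mm up.
- tray_fin (a point): Grip point on the fin handle, x = -89 mm of the tray, 36 mm above the bench; axes as the tray's.
- lath_a: Dark wooden lath, square section 18 x 18 mm, 170 mm long (its x), about 0.04 kg, lying loose on the bench. Origin in the centre of its underside. Identical to lath_b and interchangeable with it.
- lath_a_mid (a point): Centre of lath_a, 9 mm above its underside.
- lath_b: The second lath, same as lath_a: 170 x 18 x 18 mm, long axis x, origin in the centre of its underside.
- lath_b_mid (a point): Centre of lath_b, 9 mm above its underside.
- long_offcut: The longer of the two wooden offcuts left of the stand, 120 mm long (its y) by 45 mm wide (its x) by 19 mm thick (z); origin in the centre of its underside. It lies flat on the bench; it changes places with the shorter one from start to start.
- short_offcut: The shorter offcut, 90 mm (y) by 50 mm (x) by 18 mm; a bystander, not to be moved. Origin in the centre of its underside.
- sanding_block: Sanding block, 67 x 112 x 26 mm, long axis y; bystander, not to be moved. Origin in the centre of its underside.
- tape_measure: Standing pocket tape measure, 42 x 81 x 66 mm, near the robot on its right; bystander, not to be moved. Origin in the centre of its underside.
Mind the look-alikes: they are no part of the job. Leave any orange or turquoise look-alike of the long_offcut alone.

How it is judged:
By the outcome, as a careful person would: the job done as asked, in the order asked, and still so for the second after the job is handed in, with the robot touching nothing.
It also fails if it takes over 72 s, if anything falls off the work surface, if the arm or the gripper's body presses on something with over 40 N, if the wrist force passes 120 N, or if a joint passes its speed limit or range.

### The arm

A 6-joint arm with a two-finger parallel gripper is mounted at the origin on the work surface; the furniture and walls round the work are solid. World frame = base frame: x ahead of the robot, y to its left, z up, the work surface at z = 0. Lengths are in m, angles in rad, forces in N, time in s.
With the tool pointing down it reaches from about 0.325 to 0.75 m from the base axis. Payload 7.6 kg.
Tool frame: the origin (TCP) lies at the very end of the fingers, on their centre line; the grasp point (between the pads) lies 19 mm behind it; z points along the fingers, y is the line along which they close (so a half turn about z gives the same grasp; the last joint's range is limited). The gripper opens to 85 mm and grips with 20 to 120 N. Pads are 22 mm wide; open, the fingers measure 114 mm over their backs; the gripper's body (76 mm by 85 mm) begins 54 mm behind the grasp point. The pads swing forward as they close: fully open they stand 13 mm farther back than shut.
Start: joints at [1.108, 0.052, 1.401, -0, 1.689, -0.07], TCP at [0.201, 0.485, 0.231] pointing down, gripper open.
Joint ranges: [-2.9, 2.9], [-0.91, 2.17], [0.12, 2.37], [-1.06, 4.2], [0.26, 2.73], [-2.93, 2.93]. Speed limits (rad/s): [2.57, 2.57, 3.01, 3.14, 3.14, 3.14].

### API

Orientations are given as a unit quaternion [w, x, y, z].
In Python, from workcell import r gives the robot as it stands. The module is installed in compiled form; this text tells all that it offers.
- The arm moves only by the tool advance, called after ">>>" as name([rows], argument=value, ...), one row to a line, values as JSON. Schema: {"type":"object","properties":{"increments":{"type":"array","items":{"type":"array","items":{"type":"number"},"minItems":7,"maxItems":7},"minItems":1,"maxItems":12},"clamp_n":{"type":"number"},"only":{"type":"string"},"quiet":{"type":"boolean"},"lines":{"type":"string"}},"required":["increments"],"additionalProperties":false}. increments is a list of rows, 1 to 12 of them, each of 7 numbers: dx, dy, dz in normalised numbers (1 is 0.8 m), then a rotation vector rx, ry, rz in parts of the range, where 1.0 means 360 degrees, then the finger opening in m; each row is the pose to reach, as a shift and turn from the pose commanded when the call began, along the tool's axes at that moment; what a row does not reach only later rows make up. A row lasts 1/10 s, in which the tool goes at most 0.05 m and 0.15 rad, less where a joint would pass 70% of its speed; a pose out of reach is approached as far as the arm can. The fingers move at their own pace and stop on an object; clamp_n is the grip in N (left out, the last holds). Time passes only in rows, so rows that do not move let the fingers close. The tool returns the time, the measured TCP pose, the force, the opening and the grip force at its end. only (a regular expression) keeps the lines of the reply that match it, lines (a string "A,B") keeps lines A to B, and quiet returns only ok. Input that does not fit is refused with a message, and nothing moves.
- r.state(): the state, without advancing time (a new reading comes with each control period).
- r.camera(name): name is "side" or "top"; returns (picture, depth): 400x640x3 uint8, blue, green, red; 400x640 float32, m along the optical axis (not along the pixel's ray), 0 where there is no reading.
- r.calibration(name): a dict with "fx", "fy", "cx", "cy" (pixels), "rvec" (rotation vector, rad) and "tvec" (3), from world to camera coordinates, as OpenCV has them. Camera axes: x right, y down, z forward; pixel columns grow to the right and rows downward; lengths in m; the calibration is good to about 2 mm. A picture is of the moment at which its call begins. calibration takes no time and is no camera call.
- r.finish_job(): hands the job in; it is judged then, once.
The state is a dict: "time_s": time; "joints": joint angles; "joint_velocities": joint speeds; "effort": joint torques, N m; "eef_pos": TCP position; "orientation": TCP orientation; "ft_force": force on the tool from outside, world axes, zero at the start; "ft_torque": the same for the moment, N m; "grip_width": finger opening in m; "grip_force": force on a finger pad.
Only numpy, scipy, OpenCV 4.12 (cv2) and the standard library are available. Lean on these libraries where they do the work, as an engineer would, in place of code of your own. Each camera call takes 0.05 s, during which the arm holds its last target. There are 200 camera calls.

## Working session

There is one attempt and no reset: what is moved stays moved. The work goes in short steps, Python scripts to look and compute and a tool call to move; the robot and the scene stay as the last step left them, time stands still between calls to the robot, and variables do not carry over. Pictures are saved under pics/ and viewed, at most 10 in all, crops included, and the job is handed in when it is done.

```bash
mkdir -p pics; cat > h.py <<'E'
import cv2,numpy as np
from workcell import r
def cam(n):
    c=r.calibration(n);K=np.array([[c['fx'],0,c['cx']],[0,c['fy'],c['cy']],[0,0,1.]])
    R=cv2.Rodrigues(np.array(c['rvec'],float))[0];return K,R,np.array(c['tvec'],float).ravel()
def ray(n,uv,z):
    K,R,t=cam(n);uv=np.atleast_2d(uv).astype(float)
    d=(np.c_[uv,np.ones(len(uv))]@np.linalg.inv(K).T)@R;o=-R.T@t
    return o+d*((z-o[2])/d[:,2])[:,None]
def cloud(n,depth):
    K,R,t=cam(n);v,u=np.mgrid[:400,:640]
    p=np.stack([(u-K[0,2])/K[0,0]*depth,(v-K[1,2])/K[1,1]*depth,depth],-1)
    return (p-t)@R
E
python3 - <<'E'
from h import *
for n in('top','side'):
    p,d=r.camera(n);cv2.imwrite(f'pics/{n}0.png',p);np.savez(f'{n}0.npz',p=p,d=d)
    K,R,t=cam(n);print(n,-R.T@t,K[0,0],R[2])
print(r.state())
E
```

```text
top [ 0.42697005 -0.00637091  1.31259002] 399.717140822501 [ 0.08111332  0.00514688 -0.9966916 ]
side [1.28276647 0.49224926 1.20893438] 454.45358660292334 [-0.52332713 -0.34747736 -0.77806697]
{'time_s': 0.1, 'joints': array([ 1.10767482e+00,  5.27594971e-02,  1.40161366e+00, -1.91130215e-06,
        1.68860159e+00, -7.03201154e-02]), 'joint_velocities': array([ 0.00046488, -0.00115091, -0.00324946, -0.00066169,  0.00017803,
       -0.00196048]), 'effort': array([ 1.03573704e-03, -3.82581961e+01, -3.60985744e+01, -1.24716853e-04,
        4.77247537e-03,  1.06559966e-06]), 'eef_pos': array([0.20082827, 0.48478201, 0.23056894]), 'orientation': array([-1.81222851e-04,  1.95140557e-01,  9.80775043e-01, -6.66859795e-04]), 'ft_force': array([0.1630926 , 0.133136  , 0.51484458]), 'ft_torque': array([-0.01013036, -0.0026348 , -0.05436859]), 'grip_force': 0.0, 'grip_width': 0.08524106917221974}
```

View pics/top0.png

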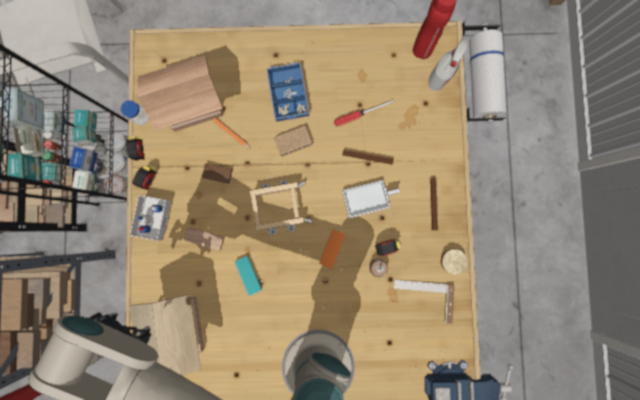

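View pics/side0.png

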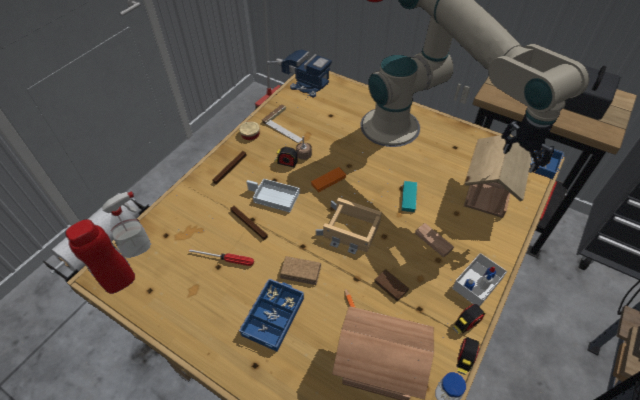

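The top view has +x up and +y left. It shows the stand at (277,205) with its mouth to the right, the tray at (367,197) with its fin at (393,190), and laths at (368,156) and (434,203). 

Candidates for the long offcut are brown (204,239), dark brown (217,173), orange (332,249), turquoise (248,274) and the sanding block (293,139). Only the two browns fit the description, so I'll measure both and view a close crop.

```bash
python3 - <<'E'
from h import *
for n in('top','side'):
    z=np.load(n+'0.npz');d=z['d'];P=cloud(n,d)
    H=P[...,2]
    print(n,'bench z',np.median(H[(abs(P[...,0]-.5)<.2)&(abs(P[...,1])<.2)]))
    m=((H>.009)&(H<.09)&(d>0)&(P[...,0]>.25)&(P[...,0]<.85)&(abs(P[...,1])<.48)).astype(np.uint8)
    k,l,s,c=cv2.connectedComponentsWithStats(m)
    for i in range(1,k):
        if s[i,4]<60: continue
        q=P[l==i];zt=np.percentile(q[:,2],80)
        (cx,cy),(w,h),a=cv2.minAreaRect((q[:,:2]*1000).astype(np.float32))
        print(c[i].round(),'ctr',round(cx),round(cy),'size',round(w),round(h),'ang',round(a,1),'ztop',round(zt*1000),s[i,4])
p=np.load('top0.npz')['p'];cv2.imwrite('pics/crop1.png',cv2.resize(p[120:300,170:450],None,fx=2.8,fy=2.8,interpolation=cv2.INTER_CUBIC))
E
```

```text
top bench z 0.0016052509722785874
[292. 114.] ctr 824 70 size 52 118 ang 0.3 ztop 39 160
[353. 116.] ctr 817 -162 size 26 191 ang 20.3 ztop 26 285
[205. 123.] ctr 797 335 size 252 102 ang 76.7 ztop 38 475
[293. 140.] ctr 731 64 size 67 111 ang 19.6 ztop 30 689
[368. 156.] ctr 671 -180 size 170 20 ang 78.0 ztop 21 316
[216. 173.] ctr 630 318 size 93 50 ang 75.8 ztop 21 426
[434. 203.] ctr 512 -390 size 21 167 ang 88.9 ztop 21 326
[377. 193.] ctr 536 -187 size 90 174 ang 12.9 ztop 35 214
[276. 206.] ctr 518 107 size 139 176 ang 8.5 ztop 61 858
[166. 206.] ctr 519 475 size 9 42 ang 89.5 ztop 46 67
[203. 238.] ctr 415 360 size 122 46 ang 72.2 ztop 22 537
[332. 249.] ctr 374 -55 size 45 120 ang 66.5 ztop 22 525
[387. 247.] ctr 377 -235 size 42 81 ang 15.6 ztop 66 314
[454. 261.] ctr 326 -440 size 76 75 ang 70.0 ztop 35 503
[247. 274.] ctr 296 219 size 116 47 ang 21.9 ztop 21 499
[378. 267.] ctr 311 -200 size 56 57 ang 54.3 ztop 44 277
side bench z 5.1840419930617574e-05
[249. 129.] ctr 328 -437 size 74 75 ang 75.8 ztop 33 281
[294. 153.] ctr 348 -213 size 74 132 ang 59.6 ztop 58 546
[229. 166.] ctr 512 -387 size 174 25 ang 0.1 ztop 18 227
[328. 178.] ctr 374 -54 size 51 122 ang 66.5 ztop 21 367
[270. 192.] ctr 537 -185 size 96 176 ang 13.3 ztop 28 469
[409. 197.] ctr 299 222 size 118 45 ang 22.3 ztop 20 350
[351. 224.] ctr 516 107 size 134 177 ang 8.5 ztop 57 1405
[249. 222.] ctr 671 -178 size 174 21 ang 77.6 ztop 19 267
[434. 239.] ctr 415 361 size 123 50 ang 73.3 ztop 20 519
[233. 258.] ctr 815 -159 size 29 193 ang 17.8 ztop 24 309
[300. 269.] ctr 731 66 size 71 111 ang 19.3 ztop 27 781
[391. 284.] ctr 630 319 size 91 53 ang 75.8 ztop 19 513
[283. 290.] ctr 823 71 size 51 117 ang 1.0 ztop 35 340
```

View pics/crop1.png

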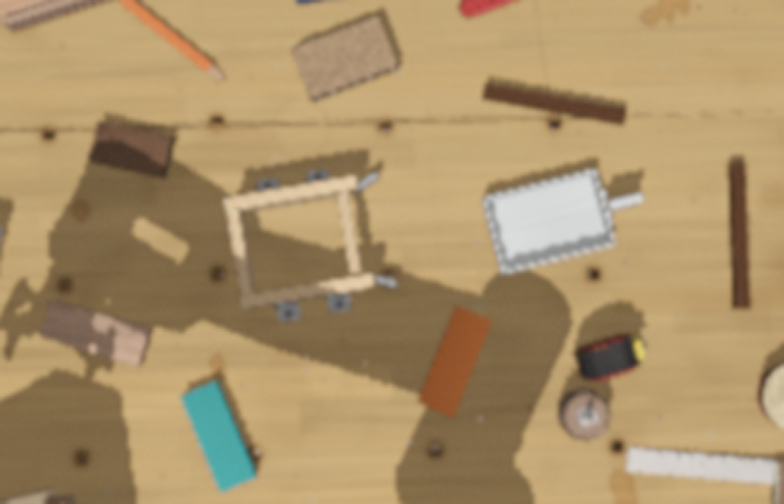

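The crop shows the long offcut at (95,332), i.e. (204,239) in the full image. It measures 122x46 mm, against 93x50 mm for the short offcut at (132,148). Next I'll refine the poses.

```bash
cat >> h.py <<'E'
from scipy.spatial.transform import Rotation as Ro
def go(x,y,z,yawy):
    """shift in tool axes to a tool-down pose whose closing axis has the given yaw (deg, mod 180 nearest)"""
    s=r.state();q=s['orientation'];R=Ro.from_quat([q[1],q[2],q[3],q[0]])
    cur=np.degrees(np.arctan2(*R.as_matrix()[[1,0],1]))
    yawy=cur+(yawy-cur+90)%180-90
    a=np.radians(yawy);c=np.cos(a);n=np.sin(a)
    T=Ro.from_matrix(np.array([[-n,c,0],[c,n,0],[0,0,-1.]]))
    print('shift',R.inv().apply(np.array([x,y,z])-s['eef_pos']).round(4),'rot',(R.inv()*T).as_rotvec().round(4),'yaw',round(yawy,1),'q6~',round(np.arctan2(y,x)-a,2),'pos',s['eef_pos'].round(4),'t',s['time_s'])
def comp(n,lo,hi,box):
    z=np.load(n+'0.npz') if isinstance(n,str) else None
    P=cloud(n,z['d']);m=(z['d']>0)&(P[...,2]>lo)&(P[...,2]<hi)&(P[...,0]>box[0])&(P[...,0]<box[1])&(P[...,1]>box[2])&(P[...,1]<box[3])
    return P[m],m
E
python3 - <<'E'
from h import *
for n in('top','side'):
    q,m=comp(n,.054,.07,(.42,.62,0,.22))
    R=cv2.minAreaRect((q[:,:2]*1000).astype(np.float32));print(n,'stand top',R,len(q))
    q,m=comp(n,.010,.06,(.42,.65,-.33,-.08))
    R=cv2.minAreaRect((q[:,:2]*1000).astype(np.float32));print(n,'tray',R,len(q))
    q,m=comp(n,.010,.06,(.42,.65,-.33,-.248));print('fin',np.median(q,0),np.ptp(q,axis=0),len(q))
go(.515,-.27,.14,13)
E
```

```text
top stand top ((512.2833251953125, 118.63021087646484), (126.14459228515625, 148.39796447753906), 8.625105857849121) 478
top tray ((521.0264892578125, -178.74562072753906), (153.5614776611328, 266.3582763671875), 30.71400260925293) 272
fin [ 0.55425225 -0.25771528  0.0486793 ] [0.10448585 0.02355691 0.04290178] 36
side stand top ((513.0587158203125, 120.46511840820312), (132.14907836914062, 149.37648010253906), 8.095158576965332) 403
side tray ((535.9942626953125, -173.20504760742188), (128.2576904296875, 269.19024658203125), 31.09556770324707) 463
fin [ 0.55677268 -0.25862393  0.03441596] [0.10257444 0.02322438 0.04111238] 54
shift [-0.5792 -0.5769  0.0913] rot [-1.300e-03  6.000e-04  9.511e-01] yaw 13.0 q6~ -0.71 pos [0.2008 0.4848 0.2306] t 0.1
```

```bash
python3 -c "
from h import *
go(.5525,-.2535,.09,13.1)"
```

```text
shift [-0.6075 -0.5472  0.1413] rot [-1.300e-03  6.000e-04  9.494e-01] yaw 13.1 q6~ -0.66 pos [0.2008 0.4848 0.2306] t 0.1
```

Units first: shifts go in shares of 0.8 m and turns go in shares of 360 degrees. So -0.6075 m is -0.7594, -0.5472 m is -0.684, 0.9494 rad is 0.1511.

>>> advance([
  [-0.7594, -0.684, 0, -0.0002, 0.0001, 0.1511, 0.04],
  [-0.7594, -0.684, 0, -0.0002, 0.0001, 0.1511, 0.04],
  [-0.7594, -0.684, 0, -0.0002, 0.0001, 0.1511, 0.04],
  [-0.7594, -0.684, 0, -0.0002, 0.0001, 0.1511, 0.04],
  [-0.7594, -0.684, 0, -0.0002, 0.0001, 0.1511, 0.04],
  [-0.7594, -0.684, 0, -0.0002, 0.0001, 0.1511, 0.04],
  [-0.7594, -0.684, 0, -0.0002, 0.0001, 0.1511, 0.04],
  [-0.7594, -0.684, 0, -0.0002, 0.0001, 0.1511, 0.04],
  [-0.7594, -0.684, 0, -0.0002, 0.0001, 0.1511, 0.04],
  [-0.7594, -0.684, 0, -0.0002, 0.0001, 0.1511, 0.04],
  [-0.7594, -0.684, 0, -0.0002, 0.0001, 0.1511, 0.04],
  [-0.7594, -0.684, 0, -0.0002, 0.0001, 0.1511, 0.04],
], clamp_n=60)

```text
time_s: 1.3
eef_pos: [0.4594, -0.0587, 0.2311]
orientation: [-0.0, 0.622, 0.783, 0.001]
ft_force: [0.9, 1.4, 0.1]
grip_width: 0.04
grip_force: 0.0
```

```bash
python3 -c "
from h import *
go(.5525,-.2535,.1,13.1)"
```

```text
shift [-0.211   0.0465  0.1308] rot [ 0.0009 -0.0014 -0.0004] yaw 13.1 q6~ -0.66 pos [ 0.4594 -0.0587  0.2311] t 1.3
```

To row units: -0.211 m is -0.2638, 0.13 m is 0.1625.

>>> advance([
  [-0.2638, 0.0581, 0.1625, 0, 0, 0, 0.04],
  [-0.2638, 0.0581, 0.1625, 0, 0, 0, 0.04],
  [-0.2638, 0.0581, 0.1625, 0, 0, 0, 0.04],
  [-0.2638, 0.0581, 0.1625, 0, 0, 0, 0.04],
  [-0.2638, 0.0581, 0.1625, 0, 0, 0, 0.04],
  [-0.2638, 0.0581, 0.1625, 0, 0, 0, 0.04],
  [-0.2638, 0.0581, 0.1625, 0, 0, 0, 0.04],
  [-0.2638, 0.0581, 0.1625, 0, 0, 0, 0.04],
])

```text
time_s: 2.1
eef_pos: [0.5526, -0.2507, 0.1025]
orientation: [0.001, 0.622, 0.783, 0.001]
ft_force: [-0.0, 0.8, 0.4]
grip_width: 0.0399
grip_force: 0.0
```

```bash
python3 -c "
from h import *
go(.5525,-.2535,.017,13.1)
for n in('top','side'):
    p,d=r.camera(n);np.savez(n+'1.npz',p=p,d=d)
a=np.load('top1.npz')['p'][150:260,330:450];b=np.load('side1.npz')['p'][140:250,200:320]
cv2.imwrite('pics/fin1.png',cv2.resize(np.hstack([a,b]),None,fx=3.3,fy=3.3,interpolation=cv2.INTER_CUBIC))"
```

```text
shift [-0.0027 -0.001   0.0855] rot [ 0.0024 -0.0002  0.0007] yaw 13.1 q6~ -0.66 pos [ 0.5526 -0.2507  0.1025] t 2.1
```

View pics/fin1.png

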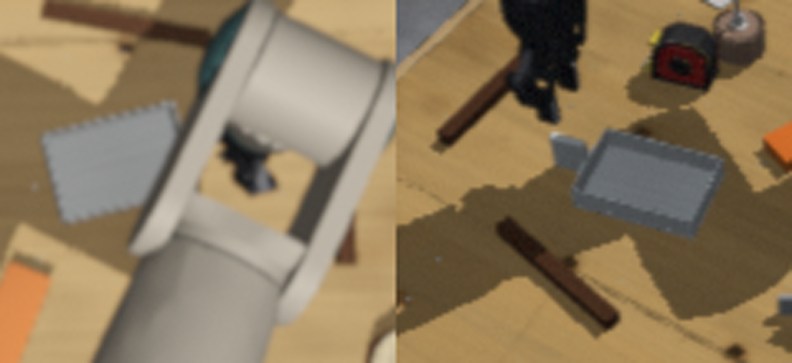

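The crop's right half (side camera) shows the fingers at about (548,110), above and behind the fin at (570,150), as expected for a gripper 10 cm up. I'll descend and close.

To row units: 0.0835 m is 0.1044, 0.07 m is 0.0875.

>>> advance([
  [0, 0, 0.05, 0, 0, 0, 0.04],
  [0, 0, 0.0875, 0, 0, 0, 0.04],
  [0, 0, 0.1044, 0, 0, 0, 0.04],
  [0, 0, 0.1044, 0, 0, 0, 0.04],
  [0, 0, 0.1044, 0, 0, 0, 0.005],
  [0, 0, 0.1044, 0, 0, 0, 0.005],
  [0, 0, 0.1044, 0, 0, 0, 0.005],
  [0, 0, 0.1044, 0, 0, 0, 0.005],
  [0, 0, 0.1044, 0, 0, 0, 0.005],
], clamp_n=60)

```text
time_s: 3.1
eef_pos: [0.5536, -0.2519, 0.0203]
orientation: [0.002, 0.622, 0.783, 0.001]
ft_force: [0.1, 0.6, 6.8]
grip_width: 0.0094
grip_force: 59.7
```

```bash
python3 -c "
from h import *
go(.5514,-.1426,.0195,8.4)"
```

```text
shift [0.107  0.0226 0.0007] rot [0.0041 0.0013 0.0819] yaw 8.4 q6~ -0.4 pos [ 0.5536 -0.2519  0.0203] t 3.1
```

To row units: 0.107 m is 0.1338, 0.09 m is 0.1125, 0.082 rad is 0.0131.

>>> advance([
  [0.0375, 0.0088, 0, 0, 0, 0.0048, 0.005],
  [0.075, 0.0163, 0, 0, 0, 0.0095, 0.005],
  [0.1125, 0.0238, 0, 0, 0, 0.0131, 0.005],
  [0.1338, 0.0283, 0, 0, 0, 0.0131, 0.005],
  [0.1338, 0.0283, 0, 0, 0, 0.0131, 0.005],
  [0.1338, 0.0283, 0, 0, 0, 0.0131, 0.005],
])

```text
time_s: 3.7
eef_pos: [0.5515, -0.1409, 0.0201]
orientation: [0.001, 0.653, 0.757, 0.002]
ft_force: [-1.0, 4.9, 6.2]
grip_width: 0.0091
grip_force: 59.8
```

```bash
cat > tray.py <<'E'
from h import *
import sys
k=sys.argv[1]
p,d=r.camera('side');np.savez('side%s.npz'%k,p=p,d=d)
P=cloud('side',d);u=np.array([-np.sin(np.radians(8.4)),np.cos(np.radians(8.4))]);v=np.array([-u[1],u[0]]);S=np.array([.5127,.1195])
L=np.dstack([(P[...,:2]-S)@u,(P[...,:2]-S)@v,P[...,2]])
m=((d>0)&(L[...,2]>.008)&(L[...,2]<.034)&(L[...,0]<-.06)&(L[...,0]>-.35)&(abs(L[...,1])<.07)).astype(np.uint8)
q=L[m>0]
for a in np.arange(-.26,-.06,.02):
    w=q[(q[:,0]>=a)&(q[:,0]<a+.02)]
    if len(w): print(round(a,2),(w[:,1].min()*1e3).round(),(w[:,1].max()*1e3).round(),len(w))
print('x range',q[:,0].min(),q[:,0].max())
E
python3 tray.py 2; python3 -c "
from h import *
p=np.load('side2.npz')['p'];cv2.imwrite('pics/al2.png',cv2.resize(p[130:270,230:400],None,fx=4,fy=4,interpolation=cv2.INTER_CUBIC))
go(.5263,.0275,.0195,8.4)"
```

```text
-0.26 -40.0 38.0 36
-0.24 -50.0 45.0 93
-0.22 -48.0 46.0 48
-0.2 -49.0 45.0 48
-0.18 -50.0 47.0 50
-0.16 -47.0 46.0 49
-0.14 -48.0 45.0 47
-0.12 -46.0 45.0 82
-0.1 -67.0 65.0 51
-0.08 -63.0 56.0 39
x range -0.2648716180473077 -0.061517714494594845
shift [ 0.1704 -0.0002  0.0009] rot [ 0.0045 -0.0012  0.0007] yaw 8.4 q6~ -0.09 pos [ 0.5515 -0.1411  0.0202] t 3.75
```

View pics/al2.png

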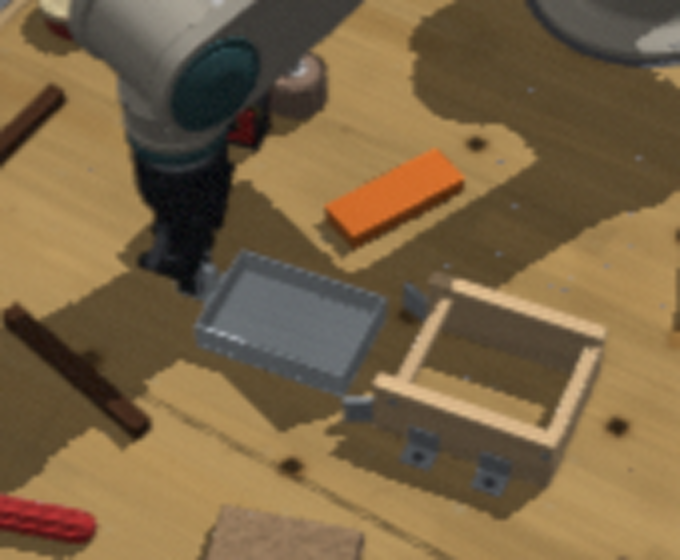

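The crop shows the tray at about (290,320) lined up with the mouth between the lips at (415,300) and (358,408). The tray centre is within 2 mm of the bay axis, so I'll slide it in.

To row units: 0.166 m is 0.2075, 0.03 m is 0.0375.

>>> advance([
  [0.0375, 0, 0, 0, 0, 0, 0.005],
  [0.075, 0, 0, 0, 0, 0, 0.005],
  [0.1125, 0, 0, 0, 0, 0, 0.005],
  [0.15, 0, 0, 0, 0, 0, 0.005],
  [0.175, 0, 0, 0, 0, 0, 0.005],
  [0.1938, 0, 0, 0, 0, 0, 0.005],
  [0.2038, 0, 0, 0, 0, 0, 0.005],
  [0.2075, 0, 0, 0, 0, 0, 0.005],
  [0.2075, 0, 0, 0, 0, 0, 0.005],
])

```text
time_s: 4.65
eef_pos: [0.5273, 0.0225, 0.0202]
orientation: [0.001, 0.653, 0.757, 0.002]
ft_force: [-0.4, -0.0, 5.8]
grip_width: 0.0088
grip_force: 59.8
```

To row units: 0.008 m is 0.01, 0.006 m is 0.0075.

>>> advance([
  [0.0038, 0, 0, 0, 0, 0, 0.005],
  [0.0075, 0, 0, 0, 0, 0, 0.005],
  [0.01, 0, 0, 0, 0, 0, 0.005],
  [0.01, 0, 0, 0, 0, 0, 0.005],
])

```text
time_s: 5.05
eef_pos: [0.5263, 0.0281, 0.0203]
orientation: [0.003, 0.654, 0.757, 0.001]
ft_force: [-0.0, -11.5, 7.1]
grip_width: 0.0093
grip_force: 59.7
```

To row units: 0.003 m is 0.0038, 0.002 m is 0.0025.

>>> advance([
  [0.0025, 0, 0, 0, 0, 0, 0.005],
  [0.0038, 0, 0, 0, 0, 0, 0.005],
  [0.0038, 0, 0, 0, 0, 0, 0.005],
])

```text
time_s: 5.35
eef_pos: [0.5259, 0.0281, 0.0203]
orientation: [0.004, 0.654, 0.756, -0.001]
ft_force: [-0.3, -24.6, 6.4]
grip_width: 0.0088
grip_force: 59.7
```

To row units: -0.11 m is -0.1375, -0.08 m is -0.1.

>>> advance([
  [0, 0, 0, 0, 0, 0, 0.034],
  [0, 0, 0, 0, 0, 0, 0.034],
  [0, 0, 0, 0, 0, 0, 0.034],
  [0, 0, -0.0375, 0, 0, 0, 0.034],
  [0, 0, -0.1, 0, 0, 0, 0.034],
  [0, 0, -0.1375, 0, 0, 0, 0.034],
  [0, 0, -0.1375, 0, 0, 0, 0.034],
])

```text
time_s: 6.05
eef_pos: [0.5268, 0.0335, 0.1337]
orientation: [0.004, 0.653, 0.757, 0.004]
ft_force: [0.2, -0.3, 0.1]
grip_width: 0.034
grip_force: 0.0
```

```bash
python3 -c "
from h import *
go(.671,-.179,.08,-12.2)"
```

```text
shift [-0.2314  0.1108  0.0549] rot [ 0.0106 -0.0019  0.3603] yaw -12.2 q6~ -0.05 pos [0.5268 0.0335 0.1337] t 6.05
```

To row units: -0.2314 m is -0.2893, 0.1108 m is 0.1385, 0.36 rad is 0.0573.

>>> advance([
  [-0.2893, 0.1385, 0.0688, 0.0016, -0.0003, 0.0573, 0.045],
  [-0.2893, 0.1385, 0.0688, 0.0016, -0.0003, 0.0573, 0.045],
  [-0.2893, 0.1385, 0.0688, 0.0016, -0.0003, 0.0573, 0.045],
  [-0.2893, 0.1385, 0.0688, 0.0016, -0.0003, 0.0573, 0.045],
  [-0.2893, 0.1385, 0.0688, 0.0016, -0.0003, 0.0573, 0.045],
  [-0.2893, 0.1385, 0.0688, 0.0016, -0.0003, 0.0573, 0.045],
  [-0.2893, 0.1385, 0.0688, 0.0016, -0.0003, 0.0573, 0.045],
  [-0.2893, 0.1385, 0.0688, 0.0016, -0.0003, 0.0573, 0.045],
])

```text
time_s: 6.85
eef_pos: [0.6673, -0.1787, 0.072]
orientation: [-0.003, 0.778, 0.628, -0.004]
ft_force: [-0.7, 0.4, 0.9]
grip_width: 0.0452
grip_force: 0.0
```

```bash
python3 tray.py 3; python3 -c "
from h import *
p=np.load('side3.npz')['p'];cv2.imwrite('pics/al3.png',cv2.resize(p[130:270,210:400],None,fx=4,fy=4,interpolation=cv2.INTER_CUBIC))
go(.671,-.179,.003,-12.2)
P=cloud('side',np.load('side3.npz')['d'])
m=(P[...,2]>.012)&(P[...,2]<.03)&(P[...,0]>.57)&(P[...,0]<.77)&(P[...,1]>-.3)&(P[...,1]<-.08)
p=cv2.minAreaRect((P[m][:,:2]*1000).astype('f'));print(p)
"
```

```text
-0.12 -6.0 -2.0 14
-0.1 -69.0 63.0 81
-0.08 -66.0 57.0 65
x range -0.10895296148900988 -0.060007361978725776
shift [0.0002 0.0043 0.0698] rot [-0.0094  0.0019  0.0008] yaw -12.2 q6~ -0.05 pos [ 0.6674 -0.1783  0.0728] t 6.9
((674.2247924804688, -166.12322998046875), (147.8557586669922, 21.384916305541992), 78.7285385131836)
```

View pics/al3.png

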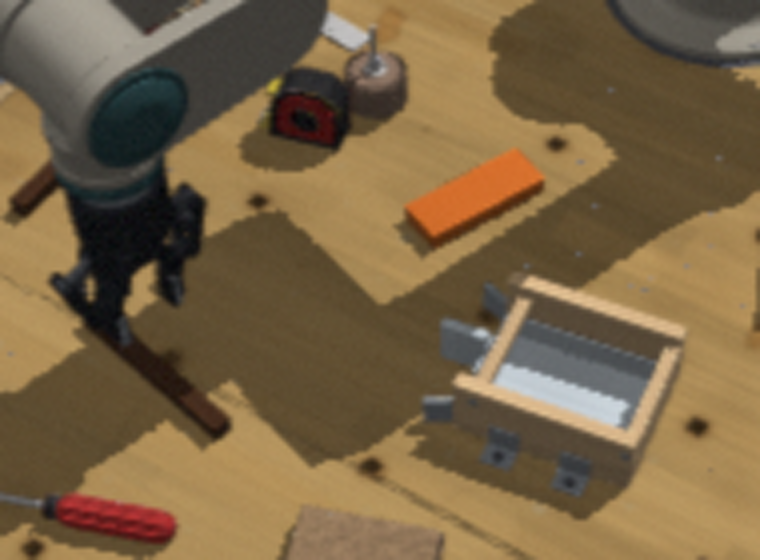

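The tray is in the stand at (575,380) with its fin outside at (465,345), and the gripper is over the middle of the lath. I'll grasp it.

To row units: 0.068 m is 0.085, 0.062 m is 0.0775, -0.009 rad is -0.0014.

>>> advance([
  [0, 0.0054, 0.05, -0.0014, 0.0003, 0, 0.045],
  [0, 0.0054, 0.0775, -0.0014, 0.0003, 0, 0.045],
  [0, 0.0054, 0.085, -0.0014, 0.0003, 0, 0.045],
  [0, 0.0054, 0.085, -0.0014, 0.0003, 0, 0.01],
  [0, 0.0054, 0.085, -0.0014, 0.0003, 0, 0.01],
  [0, 0.0054, 0.085, -0.0014, 0.0003, 0, 0.01],
  [0, 0.0054, 0.085, -0.0014, 0.0003, 0, 0.01],
  [0, 0.0054, 0.085, -0.0014, 0.0003, 0, 0.01],
], clamp_n=60)

```text
time_s: 7.7
eef_pos: [0.6724, -0.1807, 0.0073]
orientation: [0.001, 0.778, 0.628, 0.001]
ft_force: [-1.6, 2.0, 6.8]
grip_width: 0.0159
grip_force: 61.7
```

```bash
python3 -c "
from h import *
s=r.state();print(s['eef_pos'])"
```

```text
[ 0.67241344 -0.1806744   0.00729844]
```

To row units: -0.13 m is -0.1625, -0.04 m is -0.05.

>>> advance([
  [0, 0, -0.05, 0, 0, 0, 0.01],
  [0, 0, -0.1125, 0, 0, 0, 0.01],
  [0, 0, -0.1625, 0, 0, 0, 0.01],
  [0, 0, -0.1625, 0, 0, 0, 0.01],
])

```text
time_s: 8.1
eef_pos: [0.6743, -0.1816, 0.1445]
orientation: [0.006, 0.778, 0.628, 0.004]
ft_force: [0.4, -0.5, 0.2]
grip_width: 0.0163
grip_force: 60.9
```

```bash
python3 -c "
from h import *
go(.5069,.1591,.137,98.4)"
```

```text
shift [ 0.2975 -0.2359  0.0035] rot [ 0.0139 -0.0072  1.2107] yaw -81.6 q6~ 1.73 pos [ 0.6743 -0.1816  0.1445] t 8.1
```

To row units: 0.2975 m is 0.3719, -0.2359 m is -0.2949, 1.21 rad is 0.1926.

>>> advance([
  [0.3719, -0.2949, 0, 0.0019, -0.0011, 0.1926, 0.01],
  [0.3719, -0.2949, 0, 0.0019, -0.0011, 0.1926, 0.01],
  [0.3719, -0.2949, 0, 0.0019, -0.0011, 0.1926, 0.01],
  [0.3719, -0.2949, 0, 0.0019, -0.0011, 0.1926, 0.01],
  [0.3719, -0.2949, 0, 0.0019, -0.0011, 0.1926, 0.01],
  [0.3719, -0.2949, 0, 0.0019, -0.0011, 0.1926, 0.01],
  [0.3719, -0.2949, 0, 0.0019, -0.0011, 0.1926, 0.01],
  [0.3719, -0.2949, 0, 0.0019, -0.0011, 0.1926, 0.01],
  [0.3719, -0.2949, 0, 0.0019, -0.0011, 0.1926, 0.01],
  [0.3719, -0.2949, 0, 0.0019, -0.0011, 0.1926, 0.01],
  [0.3719, -0.2949, 0, 0.0019, -0.0011, 0.1926, 0.01],
])

```text
time_s: 9.2
eef_pos: [0.5038, 0.1598, 0.1347]
orientation: [-0.002, 0.997, 0.074, -0.006]
ft_force: [-0.1, 0.0, -0.3]
grip_width: 0.0159
grip_force: 60.9
```

```bash
python3 -c "
from h import *
go(.5069,.1591,.069,98.4)
for n in('side','top'):
    p,d=r.camera(n);P=cloud(n,d)
    m=(p.sum(2)<190)&(P[...,2]>.135)&(P[...,2]<.175)&(abs(P[...,0]-.507)<.1)&(abs(P[...,1]-.159)<.06)
    print(n,m.sum(),cv2.minAreaRect((P[m][:,:2]*1000).astype('f')) if m.sum()>5 else '')
    cv2.imwrite('pics/%s4.png'%n,p)
a=cv2.imread('pics/side4.png')[110:290,270:470];cv2.imwrite('pics/c4.png',cv2.resize(a,None,fx=3,fy=3,interpolation=cv2.INTER_CUBIC))
"
```

```text
shift [0.0037 0.0015 0.0656] rot [-0.0051  0.0117  0.0017] yaw -81.6 q6~ 1.73 pos [0.5038 0.1598 0.1347] t 9.2
side 248 ((533.265869140625, 169.99339294433594), (111.3291015625, 46.466949462890625), 21.86408042907715)
top 4
```

View pics/c4.png

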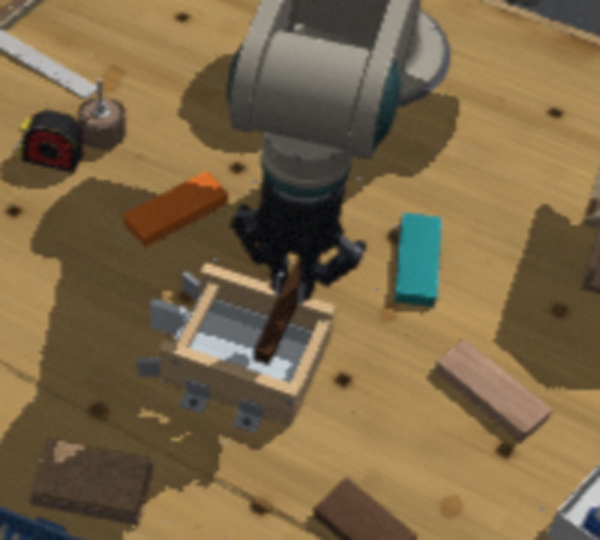

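The crop shows the lath held at (280,310), crossing above the back half of the stand and parallel to the end walls. I'll lower it.

To row units: 0.0645 m is 0.0806, 0.06 m is 0.075, 0.0117 rad is 0.0019.

>>> advance([
  [0.0046, 0.0019, 0.0375, -0.0008, 0.0019, 0, 0.01],
  [0.0046, 0.0019, 0.0625, -0.0008, 0.0019, 0, 0.01],
  [0.0046, 0.0019, 0.075, -0.0008, 0.0019, 0, 0.01],
  [0.0046, 0.0019, 0.0806, -0.0008, 0.0019, 0, 0.01],
  [0.0046, 0.0019, 0.0806, -0.0008, 0.0019, 0, 0.01],
])

```text
time_s: 9.8
eef_pos: [0.5069, 0.1592, 0.0702]
orientation: [-0.0, 0.997, 0.073, -0.0]
ft_force: [-0.9, 0.3, -0.9]
grip_width: 0.0161
grip_force: 60.9
```

To row units: 0.003 m is 0.0038, 0.002 m is 0.0025.

>>> advance([
  [0, 0, 0.0025, 0, 0, 0, 0.01],
  [0, 0, 0.0038, 0, 0, 0, 0.01],
  [0, 0, 0.0038, 0, 0, 0, 0.01],
])

```text
time_s: 10.1
eef_pos: [0.507, 0.1595, 0.0676]
orientation: [-0.0, 0.997, 0.074, 0.0]
ft_force: [0.9, -1.2, -0.5]
grip_width: 0.0163
grip_force: 60.9
```

To row units: 0.0015 m is 0.0019, 0.001 m is 0.0013.

>>> advance([
  [0, 0, 0.0013, 0, 0, 0, 0.01],
  [0, 0, 0.0019, 0, 0, 0, 0.01],
  [0, 0, 0.0019, 0, 0, 0, 0.01],
])

```text
time_s: 10.4
eef_pos: [0.5071, 0.1596, 0.0672]
orientation: [-0.0, 0.997, 0.074, 0.0]
ft_force: [-3.4, -1.2, 8.0]
grip_width: 0.0162
grip_force: 61.9
```

To row units: -0.08 m is -0.1, -0.03 m is -0.0375.

>>> advance([
  [0, 0, 0, 0, 0, 0, 0.022],
  [0, 0, 0, 0, 0, 0, 0.04],
  [0, 0, 0, 0, 0, 0, 0.04],
  [0, 0, -0.0375, 0, 0, 0, 0.04],
  [0, 0, -0.1, 0, 0, 0, 0.04],
  [0, 0, -0.1, 0, 0, 0, 0.04],
])

```text
time_s: 11.0
eef_pos: [0.5099, 0.1602, 0.153]
orientation: [-0.001, 0.997, 0.074, 0.006]
ft_force: [0.8, 1.3, 0.5]
grip_width: 0.04
grip_force: 0.0
```

```bash
python3 -c "
from h import *
go(.512,-.3885,.08,89.4)"
```

```text
shift [-0.0794  0.5432  0.0713] rot [-0.0023 -0.0118  0.1579] yaw -90.6 q6~ 0.93 pos [0.5099 0.1602 0.153 ] t 11.0
```

To row units: 0.5432 m is 0.679, 0.05 m is 0.0625, 0.158 rad is 0.0251.

>>> advance([
  [-0.0993, 0.679, 0, -0.0003, -0.0018, 0.0251, 0.045],
  [-0.0993, 0.679, 0, -0.0003, -0.0018, 0.0251, 0.045],
  [-0.0993, 0.679, 0, -0.0003, -0.0018, 0.0251, 0.045],
  [-0.0993, 0.679, 0, -0.0003, -0.0018, 0.0251, 0.045],
  [-0.0993, 0.679, 0, -0.0003, -0.0018, 0.0251, 0.045],
  [-0.0993, 0.679, 0.025, -0.0003, -0.0018, 0.0251, 0.045],
  [-0.0993, 0.679, 0.0625, -0.0003, -0.0018, 0.0251, 0.045],
  [-0.0993, 0.679, 0.0875, -0.0003, -0.0018, 0.0251, 0.045],
  [-0.0993, 0.679, 0.0875, -0.0003, -0.0018, 0.0251, 0.045],
  [-0.0993, 0.679, 0.0875, -0.0003, -0.0018, 0.0251, 0.045],
  [-0.0993, 0.679, 0.0875, -0.0003, -0.0018, 0.0251, 0.045],
  [-0.0993, 0.679, 0.0875, -0.0003, -0.0018, 0.0251, 0.045],
])

```text
time_s: 12.2
eef_pos: [0.5057, -0.3936, 0.0721]
orientation: [0.001, 1.0, -0.008, -0.007]
ft_force: [0.5, 0.2, -0.0]
grip_width: 0.045
grip_force: 0.0
```

```bash
cat > st.py <<'E'
from h import *
import sys
def stand(k,zlo,zhi):
    for n in('top','side'):
        p,d=r.camera(n);np.savez(n+k+'.npz',p=p,d=d);P=cloud(n,d)
        m=((d>0)&(P[...,2]>zlo)&(P[...,2]<zhi)&(abs(P[...,0]-.512)<.13)&(abs(P[...,1]-.12)<.13)).astype(np.uint8)
        K,l,s,c=cv2.connectedComponentsWithStats(m)
        for i in range(1,K):
            if s[i,4]<40: continue
            q=P[l==i];print(n,cv2.minAreaRect((q[:,:2]*1000).astype('f')),'z',np.median(q[:,2]).round(4),s[i,4])
E
python3 -c "
from st import *
go(.512,-.3885,.005,89.4)
stand('5',.068,.095)"
```

```text
shift [ 0.0071 -0.0053  0.067 ] rot [ 0.0013  0.0143 -0.0049] yaw -90.6 q6~ 0.93 pos [ 0.5057 -0.3936  0.0721] t 12.2
top ((508.55999755859375, 158.57716369628906), (169.58680725097656, 18.9729061126709), 8.133628845214844) z 0.0786 338
side ((508.4532470703125, 160.56471252441406), (172.00839233398438, 19.32574462890625), 8.674285888671875) z 0.077 290
```

To row units: 0.066 m is 0.0825, 0.06 m is 0.075, 0.014 rad is 0.0022.

>>> advance([
  [0.0089, -0.0066, 0.05, 0.0002, 0.0022, -0.0008, 0.045],
  [0.0089, -0.0066, 0.075, 0.0002, 0.0022, -0.0008, 0.045],
  [0.0089, -0.0066, 0.0825, 0.0002, 0.0022, -0.0008, 0.045],
  [0.0089, -0.0066, 0.0825, 0.0002, 0.0022, -0.0008, 0.01],
  [0.0089, -0.0066, 0.0825, 0.0002, 0.0022, -0.0008, 0.01],
  [0.0089, -0.0066, 0.0825, 0.0002, 0.0022, -0.0008, 0.01],
  [0.0089, -0.0066, 0.0825, 0.0002, 0.0022, -0.0008, 0.01],
  [0.0089, -0.0066, 0.0825, 0.0002, 0.0022, -0.0008, 0.01],
], clamp_n=60)

```text
time_s: 13.1
eef_pos: [0.5155, -0.385, 0.0117]
orientation: [0.002, 1.0, -0.003, 0.003]
ft_force: [0.1, 1.9, 6.5]
grip_width: 0.0158
grip_force: 60.3
```

To row units: 0.005 m is 0.0063, 0.002 m is 0.0025.

>>> advance([
  [0, 0, 0.0025, 0, 0, 0, 0.028],
  [0, 0, 0.0063, 0, 0, 0, 0.028],
  [0, 0, 0.0063, 0, 0, 0, 0.028],
  [0, 0, 0.0063, 0, 0, 0, 0.01],
  [0, 0, 0.0063, 0, 0, 0, 0.01],
  [0, 0, 0.0063, 0, 0, 0, 0.01],
  [0, 0, 0.0063, 0, 0, 0, 0.01],
], clamp_n=60)

```text
time_s: 13.8
eef_pos: [0.5143, -0.3844, 0.0042]
orientation: [0.001, 1.0, -0.003, 0.001]
ft_force: [0.0, -0.1, -0.1]
grip_width: 0.0164
grip_force: 60.5
```

To row units: -0.13 m is -0.1625, -0.04 m is -0.05.

>>> advance([
  [0, 0, -0.05, 0, 0, 0, 0.01],
  [0, 0, -0.1125, 0, 0, 0, 0.01],
  [0, 0, -0.1625, 0, 0, 0, 0.01],
  [0, 0, -0.1625, 0, 0, 0, 0.01],
])

```text
time_s: 14.2
eef_pos: [0.5165, -0.3863, 0.1428]
orientation: [0.005, 1.0, -0.003, 0.006]
ft_force: [0.4, -0.2, 0.3]
grip_width: 0.0161
grip_force: 60.6
```

```bash
python3 -c "
from h import *
go(.5195,.0795,.134,98.4)"
```

```text
shift [ 4.000e-04 -4.658e-01  4.100e-03] rot [ 0.0111 -0.0122 -0.1522] yaw -81.6 q6~ 1.58 pos [ 0.5165 -0.3863  0.1428] t 14.2
```

To row units: -0.4658 m is -0.5823, 0.0004 m is 0.0005, -0.152 rad is -0.0242.

>>> advance([
  [0.0005, -0.5823, 0, 0.0018, -0.0019, -0.0242, 0.01],
  [0.0005, -0.5823, 0, 0.0018, -0.0019, -0.0242, 0.01],
  [0.0005, -0.5823, 0, 0.0018, -0.0019, -0.0242, 0.01],
  [0.0005, -0.5823, 0, 0.0018, -0.0019, -0.0242, 0.01],
  [0.0005, -0.5823, 0, 0.0018, -0.0019, -0.0242, 0.01],
  [0.0005, -0.5823, 0, 0.0018, -0.0019, -0.0242, 0.01],
  [0.0005, -0.5823, 0, 0.0018, -0.0019, -0.0242, 0.01],
  [0.0005, -0.5823, 0, 0.0018, -0.0019, -0.0242, 0.01],
  [0.0005, -0.5823, 0, 0.0018, -0.0019, -0.0242, 0.01],
  [0.0005, -0.5823, 0, 0.0018, -0.0019, -0.0242, 0.01],
  [0.0005, -0.5823, 0, 0.0018, -0.0019, -0.0242, 0.01],
  [0.0005, -0.5823, 0, 0.0018, -0.0019, -0.0242, 0.01],
])

```text
time_s: 15.4
eef_pos: [0.5168, 0.0813, 0.1331]
orientation: [-0.004, 0.997, 0.073, -0.005]
ft_force: [0.5, -0.9, -0.9]
grip_width: 0.0165
grip_force: 60.7
```

```bash
python3 -c "
from h import *
go(.5195,.0795,.0645,98.4)"
```

```text
shift [0.0031 0.0028 0.0685] rot [-0.0094  0.0095  0.0003] yaw -81.6 q6~ 1.58 pos [0.5168 0.0813 0.1331] t 15.4
```

To row units: 0.0695 m is 0.0869, 0.0685 m is 0.0856, -0.009 rad is -0.0014.

>>> advance([
  [0.0039, 0.0035, 0.0375, -0.0014, 0.0014, 0, 0.01],
  [0.0039, 0.0035, 0.0625, -0.0014, 0.0014, 0, 0.01],
  [0.0039, 0.0035, 0.075, -0.0014, 0.0014, 0, 0.01],
  [0.0039, 0.0035, 0.0831, -0.0014, 0.0014, 0, 0.01],
  [0.0039, 0.0035, 0.0831, -0.0014, 0.0014, 0, 0.01],
  [0.0039, 0.0035, 0.0856, -0.0014, 0.0014, 0, 0.01],
  [0.0039, 0.0035, 0.0869, -0.0014, 0.0014, 0, 0.01],
  [0.0039, 0.0035, 0.0869, -0.0014, 0.0014, 0, 0.01],
])

```text
time_s: 16.2
eef_pos: [0.5201, 0.0798, 0.0646]
orientation: [-0.0, 0.997, 0.073, 0.001]
ft_force: [0.3, 0.7, -0.6]
grip_width: 0.0159
grip_force: 60.6
```

To row units: 0.002 m is 0.0025, 0.001 m is 0.0013.

>>> advance([
  [0, 0, 0.0013, 0, 0, 0, 0.01],
  [0, 0, 0.0025, 0, 0, 0, 0.01],
  [0, 0, 0.0025, 0, 0, 0, 0.01],
])

```text
time_s: 16.5
eef_pos: [0.5203, 0.0799, 0.064]
orientation: [-0.0, 0.997, 0.073, 0.001]
ft_force: [-5.4, -1.0, 10.3]
grip_width: 0.0167
grip_force: 62.0
```

To row units: -0.08 m is -0.1, -0.03 m is -0.0375.

>>> advance([
  [0, 0, 0, 0, 0, 0, 0.022],
  [0, 0, 0, 0, 0, 0, 0.036],
  [0, 0, 0, 0, 0, 0, 0.036],
  [0, 0, -0.0375, 0, 0, 0, 0.036],
  [0, 0, -0.1, 0, 0, 0, 0.036],
  [0, 0, -0.1, 0, 0, 0, 0.036],
])

```text
time_s: 17.1
eef_pos: [0.5231, 0.08, 0.1494]
orientation: [-0.0, 0.997, 0.073, 0.006]
ft_force: [0.7, -0.1, 0.5]
grip_width: 0.036
grip_force: 0.0
```

```bash
python3 -c "
from h import *
go(.415,.3605,.08,-17.3)"
```

```text
shift [-0.0668 -0.2932  0.0685] rot [ 0.007  -0.0113 -1.1223] yaw -17.3 q6~ 1.02 pos [0.5231 0.08   0.1494] t 17.1
```

To row units: -0.2932 m is -0.3665, -0.0668 m is -0.0835, -1.122 rad is -0.1786.

>>> advance([
  [-0.0835, -0.3665, 0, 0.0011, -0.0018, -0.1786, 0.075],
  [-0.0835, -0.3665, 0, 0.0011, -0.0018, -0.1786, 0.075],
  [-0.0835, -0.3665, 0, 0.0011, -0.0018, -0.1786, 0.075],
  [-0.0835, -0.3665, 0, 0.0011, -0.0018, -0.1786, 0.075],
  [-0.0835, -0.3665, 0, 0.0011, -0.0018, -0.1786, 0.075],
  [-0.0835, -0.3665, 0.0375, 0.0011, -0.0018, -0.1786, 0.075],
  [-0.0835, -0.3665, 0.0813, 0.0011, -0.0018, -0.1786, 0.075],
  [-0.0835, -0.3665, 0.0813, 0.0011, -0.0018, -0.1786, 0.075],
  [-0.0835, -0.3665, 0.0813, 0.0011, -0.0018, -0.1786, 0.075],
  [-0.0835, -0.3665, 0.0813, 0.0011, -0.0018, -0.1786, 0.075],
])

```text
time_s: 18.1
eef_pos: [0.4115, 0.3603, 0.078]
orientation: [-0.003, 0.806, 0.592, -0.004]
ft_force: [0.4, -0.2, 0.8]
grip_width: 0.0747
grip_force: 0.0
```

```bash
python3 -c "
from st import *
go(.415,.3605,.004,-17.3)
stand('6',.069,.095)
for n in('top','side'):
    p=np.load(n+'6.npz');P=cloud(n,p['d'])
    m=(P[...,2]>.012)&(P[...,2]<.03)&(abs(P[...,0]-.415)<.1)&(abs(P[...,1]-.36)<.1)
    print(cv2.minAreaRect((P[m][:,:2]*1000).astype('f')))
"
```

```text
shift [0.0015 0.0041 0.0739] rot [-0.0103  0.0032 -0.0028] yaw -17.3 q6~ 1.02 pos [0.4115 0.3603 0.078 ] t 18.1
top ((517.880126953125, 78.67665100097656), (168.53225708007812, 18.364919662475586), 8.349254608154297) z 0.0788 325
top ((508.49566650390625, 158.51898193359375), (169.55567932128906, 18.498403549194336), 8.483966827392578) z 0.0784 333
side ((518.71337890625, 80.70086669921875), (174.391845703125, 19.80011749267578), 8.391392707824707) z 0.0769 276
side ((509.78973388671875, 160.55364990234375), (171.7914276123047, 19.218366622924805), 8.248627662658691) z 0.0767 285
((409.5670471191406, 341.4590759277344), (82.68681335449219, 45.12384796142578), 72.74539184570312)
((402.0771789550781, 332.19818115234375), (187.55093383789062, 61.44321060180664), 64.75764465332031)
```

To row units: 0.073 m is 0.0913, 0.065 m is 0.0813, -0.01 rad is -0.0016.

>>> advance([
  [0.0019, 0.0051, 0.05, -0.0016, 0.0005, -0.0005, 0.075],
  [0.0019, 0.0051, 0.0813, -0.0016, 0.0005, -0.0005, 0.075],
  [0.0019, 0.0051, 0.0913, -0.0016, 0.0005, -0.0005, 0.075],
  [0.0019, 0.0051, 0.0913, -0.0016, 0.0005, -0.0005, 0.03],
  [0.0019, 0.0051, 0.0913, -0.0016, 0.0005, -0.0005, 0.03],
  [0.0019, 0.0051, 0.0913, -0.0016, 0.0005, -0.0005, 0.03],
  [0.0019, 0.0051, 0.0913, -0.0016, 0.0005, -0.0005, 0.03],
  [0.0019, 0.0051, 0.0913, -0.0016, 0.0005, -0.0005, 0.03],
], clamp_n=60)

```text
time_s: 19.0
eef_pos: [0.4157, 0.3612, 0.0066]
orientation: [-0.0, 0.805, 0.594, 0.001]
ft_force: [-1.4, -0.4, 7.6]
grip_width: 0.0433
grip_force: 62.6
```

To row units: -0.14 m is -0.175, -0.09 m is -0.1125.

>>> advance([
  [0, 0, -0.05, 0, 0, 0, 0.03],
  [0, 0, -0.1125, 0, 0, 0, 0.03],
  [0, 0, -0.175, 0, 0, 0, 0.03],
  [0, 0, -0.175, 0, 0, 0, 0.03],
])

```text
time_s: 19.4
eef_pos: [0.4177, 0.3628, 0.1538]
orientation: [-0.0, 0.805, 0.594, 0.007]
ft_force: [0.1, 0.7, 0.4]
grip_width: 0.0432
grip_force: 61.9
```

```bash
python3 -c "
from h import *
go(.513,.118,.15,8.4)"
```

```text
shift [-0.2058  0.1632  0.0027] rot [ 0.0104 -0.0095 -0.446 ] yaw 8.4 q6~ 0.08 pos [0.4177 0.3628 0.1538] t 19.4
```

To row units: -0.2058 m is -0.2573, 0.1632 m is 0.204, -0.446 rad is -0.071.

>>> advance([
  [-0.2573, 0.204, 0, 0.0016, -0.0014, -0.071, 0.03],
  [-0.2573, 0.204, 0, 0.0016, -0.0014, -0.071, 0.03],
  [-0.2573, 0.204, 0, 0.0016, -0.0014, -0.071, 0.03],
  [-0.2573, 0.204, 0, 0.0016, -0.0014, -0.071, 0.03],
  [-0.2573, 0.204, 0, 0.0016, -0.0014, -0.071, 0.03],
  [-0.2573, 0.204, 0, 0.0016, -0.0014, -0.071, 0.03],
  [-0.2573, 0.204, 0, 0.0016, -0.0014, -0.071, 0.03],
  [-0.2573, 0.204, 0, 0.0016, -0.0014, -0.071, 0.03],
])

```text
time_s: 20.2
eef_pos: [0.5099, 0.1155, 0.1443]
orientation: [-0.002, 0.654, 0.757, -0.007]
ft_force: [0.2, 1.0, -1.0]
grip_width: 0.0436
grip_force: 61.8
```

```bash
python3 -c "
from h import *
go(.513,.118,.0855,8.4)
p,d=r.camera('side');cv2.imwrite('pics/c7.png',cv2.resize(p[110:290,270:470],None,fx=3,fy=3,interpolation=cv2.INTER_CUBIC))"
```

```text
shift [0.0024 0.0042 0.0588] rot [-0.0132  0.0068 -0.0013] yaw 8.4 q6~ 0.08 pos [0.5099 0.1155 0.1443] t 20.2
```

View pics/c7.png

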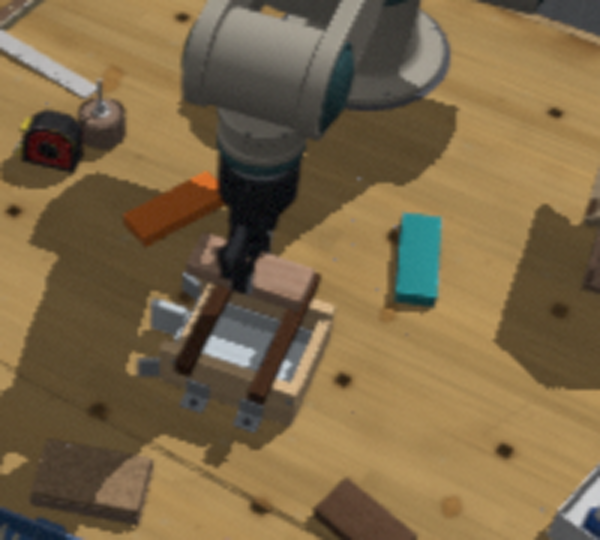

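The crop shows both laths across the walls at (203,330) and (285,340), with the offcut held level above at (255,270), running lengthwise. I'll lower it.

To row units: 0.059 m is 0.0738, 0.057 m is 0.0713, -0.013 rad is -0.0021.

>>> advance([
  [0.003, 0.0053, 0.0375, -0.0021, 0.0011, 0, 0.03],
  [0.003, 0.0053, 0.0563, -0.0021, 0.0011, 0, 0.03],
  [0.003, 0.0053, 0.0663, -0.0021, 0.0011, 0, 0.03],
  [0.003, 0.0053, 0.0713, -0.0021, 0.0011, 0, 0.03],
  [0.003, 0.0053, 0.0738, -0.0021, 0.0011, 0, 0.03],
  [0.003, 0.0053, 0.0738, -0.0021, 0.0011, 0, 0.03],
])

```text
time_s: 20.85
eef_pos: [0.5133, 0.1182, 0.0858]
orientation: [0.0, 0.653, 0.757, 0.0]
ft_force: [-0.3, -0.5, 0.1]
grip_width: 0.0431
grip_force: 61.8
```

>>> advance([
  [0, 0, 0.0013, 0, 0, 0, 0.03],
  [0, 0, 0.0013, 0, 0, 0, 0.03],
])

```text
time_s: 21.05
eef_pos: [0.5133, 0.1181, 0.0847]
orientation: [0.0, 0.653, 0.757, 0.0]
ft_force: [-0.3, -0.0, 0.0]
grip_width: 0.0431
grip_force: 61.8
```

To row units: 0.0015 m is 0.0019, 0.001 m is 0.0013.

>>> advance([
  [0, 0, 0.0013, 0, 0, 0, 0.03],
  [0, 0, 0.0019, 0, 0, 0, 0.03],
  [0, 0, 0.0019, 0, 0, 0, 0.03],
])

```text
time_s: 21.35
eef_pos: [0.5134, 0.1181, 0.0846]
orientation: [0.0, 0.653, 0.757, 0.0]
ft_force: [-4.7, -0.4, 7.8]
grip_width: 0.0431
grip_force: 62.8
```

Units first: shifts go in shares of 0.8 m and turns go in shares of 360 degrees. So -0.25 m is -0.3125, -0.05 m is -0.0625.

>>> advance([
  [0, 0, 0, 0, 0, 0, 0.05],
  [0, 0, 0, 0, 0, 0, 0.068],
  [0, 0, 0, 0, 0, 0, 0.068],
  [0, 0, -0.0375, 0, 0, 0, 0.068],
  [0, 0, -0.1, 0, 0, 0, 0.068],
  [0, 0, -0.1625, 0, 0, 0, 0.068],
  [-0.0625, 0, -0.1625, 0, 0, 0, 0.068],
  [-0.125, 0, -0.1625, 0, 0, 0, 0.068],
  [-0.1875, 0, -0.1625, 0, 0, 0, 0.068],
  [-0.25, 0, -0.1625, 0, 0, 0, 0.068],
  [-0.3125, 0, -0.1625, 0, 0, 0, 0.068],
  [-0.3125, 0, -0.1625, 0, 0, 0, 0.068],
])

```text
time_s: 22.55
eef_pos: [0.5493, -0.1347, 0.212]
orientation: [0.0, 0.656, 0.755, -0.001]
ft_force: [-0.0, 1.2, -0.3]
grip_width: 0.068
grip_force: 0.0
```

```bash
python3 -c "
from st import *
stand('8',.069,.09);stand('9',.0905,.11)
a=np.load('top9.npz')['p'][150:260,210:350];b=np.load('side9.npz')['p'][160:270,290:430]
cv2.imwrite('pics/fin9.png',cv2.resize(np.hstack([a,b]),None,fx=2.8,fy=2.8,interpolation=cv2.INTER_CUBIC))
cv2.imwrite('pics/top9.png',np.load('top9.npz')['p'])"
```

```text
top ((572.601806640625, 86.74801635742188), (57.75180435180664, 18.207590103149414), 8.594864845275879) z 0.0791 110
top ((562.4773559570312, 166.591552734375), (59.81829071044922, 18.53859519958496), 8.239908218383789) z 0.0785 119
top ((467.0313415527344, 70.9447021484375), (64.38909912109375, 22.183338165283203), 2.0055272579193115) z 0.0788 128
top ((455.3120422363281, 150.8627471923828), (62.25560760498047, 18.404014587402344), 8.538548469543457) z 0.0791 127
side ((459.9066467285156, 71.69743347167969), (52.44474792480469, 17.652246475219727), 10.617025375366211) z 0.076 72
side ((447.65374755859375, 150.93096923828125), (50.83864974975586, 18.92839813232422), 9.20698356628418) z 0.0761 74
side ((562.5468139648438, 133.69500732421875), (84.66812133789062, 119.79363250732422), 18.78982162475586) z 0.0775 325
top ((514.3363647460938, 116.66470336914062), (45.059226989746094, 119.88843536376953), 8.062973022460938) z 0.0978 583
side ((514.6826782226562, 118.66265869140625), (49.55556869506836, 120.01439666748047), 8.892683029174805) z 0.0958 486
```

View pics/fin9.png

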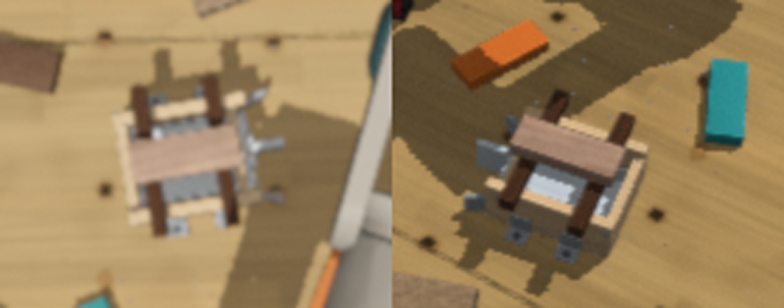

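The view shows the offcut at (185,155) flat on both laths, centred at (0.514, 0.118). The laths overhang both walls and the tray fin is outside the mouth at (268,145). The tray's fin tip sits at about -109 mm of the stand against -111 mm expected, and the stop pushed back with 25 N, so the tray is home. I'll hand it in.

```bash
python3 -c "
from workcell import r
print(r.finish_job())"
```

```text
the job is handed in; nothing more can be done
None
```

I handed the job in at about 23 s of the 72 s: the tray is home, both laths lie square across the walls, and the long offcut rests flat and centred on them; the hand-in returned no verdict.

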